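# Seat the copper disc in the heat sink and swing its clip over

## Task

On the repair bench, a copper disc lies loose on the upturned face of an aluminium heat sink. Without gripping or lifting anything, gently nudge the disc across the face with the fingertips until it drops flat into the round recess, then gently push the steel swing clip by its upright post across the top of the disc until it meets its stop. Leave the other things on the bench where they are.

Things in the scene. Friction and masses are not known exactly. Their poses are not given: they have to be found in the camera images.
- disc: Loose copper disc, 50 mm in diameter, 8 mm thick, about 0.14 kg. Origin: centre of its underside, z up. Starts flat on the heat sink's upper face, its centre 46 to 70 mm from the recess centre, sometimes already overhanging the recess edge. Down in the recess its underside is 9 mm and its top 1 mm below the face.
- recess (a point): Centre of the mouth of the round recess (56 mm across, 9 mm deep, flat floor), level with the heat sink's flat upper face, 42 mm above the bench. Axes: x across the 104 mm width, y along the 170 mm length, z up. From here the face extends 52 mm to +x and -x, 115 mm to +y (where the disc starts) and 55 mm to -y. The heat sink is fixed to the bench; low black strips run along its foot.
- clip_pivot (a point): Point on the clip's vertical pivot axis at the level of the face; 38 mm in +x and 42 mm in -y from the recess centre in the heat sink's axes. A 9 mm radius hub stands here, 9.5 mm high. A stop pin, 7 mm across and 9 mm high, stands on the face 25 mm from it, beside the recess.
- clip_post (a point): Centre of the top of the clip's upright steel post: 10 mm in diameter, 24 mm tall, standing on the bar, its top 31 mm and its foot 7 mm above the heat sink's face; 82 mm from the pivot axis.
- clip (a joint): Steel swing clip, angle about its vertical pivot, rad. Bar 86 x 14 mm, 3 to 7 mm above the face. Starts at 0 to 0.4, parked off the -y end of the face; grows as it turns clockwise seen from above, to 1.571 at its stop, across the recess centre. Light friction (0.4 N at the post) keeps it where it is left. A disc not down in the recess blocks it.
- paste_jar: Bystander, to be left alone: small closed plastic jar, 42 mm across, 45 mm tall, on the bench beside the heat sink. Origin at the centre of its underside.
- screwdriver: Bystander, to be left alone: black-handled screwdriver, 170 mm long, lying on the bench beside the heat sink. Origin at the centre of its underside.
- spacer: Bystander, to be left alone: brass spacer, 16 mm across, 36 mm tall, upright on the bench beside the heat sink. Origin at the centre of its underside.
- fan: Bystander, to be left alone: square case fan 80 x 80 x 25 mm lying on the bench. Origin at the centre of its underside.
- screw_tray: Bystander, to be left alone: grey three-bay parts tray 100 x 150 x 30 mm. Origin at the centre of its underside.
- mug: Bystander, to be left alone: white mug, 80 mm across, 90 mm tall. Origin at the centre of its underside.
- magnet: Bystander, to be left alone: dark ring magnet, 60 mm across, 28 mm hole, 10 mm thick, lying flat. Origin at the centre of its underside.
Mind the look-alikes: they are no part of the job. There is more than one size of the disc; the one meant has the size given above.

How it is judged:
By the outcome, as a careful person would: the job done as asked, in the order asked, and still so for the second after the job is handed in, with the robot touching nothing.
It also fails if it takes over 45 s, if anything falls off the work surface, if the arm or the gripper's body presses on something with over 40 N, if the wrist force passes 120 N, or if a joint passes its speed limit or range.

## Robot

A 6-joint arm with a two-finger parallel gripper is mounted at the origin on the work surface. World frame = base frame: x ahead of the robot, y to its left, z up, the work surface at z = 0. Lengths are in m, angles in rad, forces in N, time in s.
With the tool pointing down it reaches from about 0.325 to 1 m from the base axis. Payload 5.1 kg.
Tool frame: the origin (TCP) lies between the finger pads; the fingertips stand 14 mm ahead of it and the grasp point (between the pads) lies 5 mm behind it; z points along the fingers, y is the direction in which the jaws open and shut (so a half turn about z gives the same grasp; the last joint's range is limited). The gripper opens to 85 mm and grips with 20 to 120 N. Pads are 22 mm wide; open, the fingers measure 114 mm over their backs; the gripper's body (76 mm by 85 mm) begins 54 mm behind the grasp point. The pads swing forward as they close: fully open they stand 13 mm farther back than shut.
Start: joints at [1.133, 0.124, 1.65, -0, 1.367, -0.083], TCP at [0.226, 0.609, 0.245] pointing down, gripper open.
Joint ranges: [-2.61, 2.61], [-1.02, 2.33], [0.03, 2.71], [-1.35, 4.49], [0.32, 2.68], [-2.91, 2.91]. Speed limits (rad/s): [2.57, 2.57, 3.14, 3.14, 3.14, 3.14].

## Interface

Orientations are given as [roll, pitch, yaw] about the fixed x, y, z axes, in that order (R = Rz(yaw) Ry(pitch) Rx(roll)).
In Python, from plant import manip gives the robot as it stands.
- The arm moves only by the tool drive_tool, never from a script. Its argument "moves" is text: rows parted by semicolons, each of 5 numbers parted by spaces: the shift along the world's x, y, z in m, then the turn about the world's z in rad, then the finger opening in m, from 0 to 0.0854. A call has 1 to 10 rows; each row is the pose to reach, as a shift and turn from the pose commanded when the call began; what a row does not reach only later rows make up. A row lasts 1/8 s, in which the tool goes at most 62.5 mm and 10.7 degrees, less where a joint would pass 70% of its speed; a pose out of reach is approached as far as the arm can. A call with a gripper value outside its range is refused whole. The fingers move at their own pace and stop on an object; "newtons" is the grip in N (left out, the last holds). Time passes only in rows, so rows that repeat a pose let the fingers close. It gives the time, the measured TCP pose, the force and the opening at its end, in the units of the state.
- manip.read_state(): the state, without advancing time (a new reading comes with each control period).
- manip.snapshot(name): name is "side" or "top"; returns (picture, depth): 420x560x3 uint8, red, green, blue; 420x560 float32, m along the optical axis (not along the pixel's ray), 0 where there is no reading.
- manip.calibration(name): a dict with "vfov" (degrees; the focal length in pixels is half the picture's height over the tangent of half this angle, whatever the lens; pixels are square), "cx", "cy" (the principal point, pixels), "R" (3x3) and "t" (3): a world point X has camera coordinates R X + t. Camera axes: x right, y down, z forward; pixel columns grow to the right and rows downward; lengths in m; the calibration is good to about 2 mm. A picture is of the moment at which its call begins. calibration takes no time and is no camera call.
- manip.close_job(): hands the job in, once; it reports no verdict.
The state is a dict: "time": time; "qpos": joint angles; "joint_vel": joint speeds; "effort": joint torques, N m; "eef_pos": TCP position; "tool_rot": TCP orientation; "wrist_force": force on the tool from outside, world axes, zero at the start; "ft_torque": the same for the moment, N m; "width": finger opening in m.
Only numpy, scipy, OpenCV 4.12 (cv2) and the standard library are available. Lean on these libraries where they do the work, as an engineer would, in place of code of your own. Each camera call takes 0.05 s, during which the arm holds its last target.

## Working session

There is one attempt and no reset: what is moved stays moved. The work goes in short steps, Python scripts to look and compute and a tool call to move; the robot and the scene stay as the last step left them, time stands still between calls to the robot, and variables do not carry over. Pictures are saved under pics/ and viewed, and the job is handed in when it is done.

Besides the shell and the picture viewer there is one more tool, called after ">>>" by a JSON object that holds its "op" and its "data", one argument or row to a line. drive_tool: Moves the arm, as the interface text tells. Its arguments: {"type":"object","properties":{"moves":{"type":"string"},"newtons":{"type":"number"}},"required":["moves"]}

```bash
mkdir -p pics; cat > h.py <<'E'
import numpy as np, cv2
from plant import manip
def snap(n,f):
    p,d=manip.snapshot(n); cv2.imwrite('pics/%s.png'%f,p[:,:,::-1]); np.savez('pics/%s.npz'%f,p=p,d=d); return p,d
def K(n):
    c=manip.calibration(n); f=210/np.tan(np.radians(c['vfov'])/2); return c,f
def ray(n,u,v,z):
    c,f=K(n); R=np.array(c['R']);t=np.array(c['t']); o=-R.T@t; d=R.T@np.array([(u-c['cx'])/f,(v-c['cy'])/f,1]); return o+d*(z-o[2])/d[2]
def dep(n,u,v,D):
    c,f=K(n); R=np.array(c['R']);t=np.array(c['t']); z=D
    return R.T@(np.array([(u-c['cx'])/f*z,(v-c['cy'])/f*z,z])-t)
def proj(n,X):
    c,f=K(n); q=np.array(c['R'])@np.array(X)+np.array(c['t']); return q[0]/q[2]*f+c['cx'],q[1]/q[2]*f+c['cy']
E
python3 - <<'E'
from h import *
for n in('top','side'):
    snap(n,n+'0'); c,f=K(n); print(n,c,f)
print(manip.read_state())
E
```

```text
top {'vfov': 43.470572425004654, 'cx': 281.150584672475, 'cy': 213.700368645936, 'R': array([[-0.01336339, -0.99978596, -0.01579435],
       [-0.98487774,  0.01588956, -0.17252063],
       [ 0.17273467,  0.01325004, -0.98487927]]), 't': array([0.00479799, 0.57295523, 1.36724942])} 526.7621547121652
side {'vfov': 57.56392543436107, 'cx': 277.69332050810516, 'cy': 207.51572441609426, 'R': array([[ 0.98822434, -0.15287539,  0.0064631 ],
       [-0.10557608, -0.71182596, -0.69437561],
       [ 0.11075355,  0.68551653, -0.71958373]]), 't': array([-0.58432923,  0.11445499,  1.04753988])} 382.27359612052777
{'time': 0.1, 'qpos': array([ 1.13339978e+00,  1.24454210e-01,  1.65156050e+00,  9.20304136e-06,
        1.36750862e+00, -8.25997701e-02]), 'joint_vel': array([ 3.89536037e-04,  7.51991508e-05, -2.90571168e-03, -2.24799778e-03,
        2.64605395e-04, -1.02209980e-04]), 'effort': array([ 1.16155596e-03, -4.24927747e+01, -3.66656721e+01, -3.86832471e-05,
        3.84612009e-03, -8.00025987e-06]), 'eef_pos': array([0.22560673, 0.6090192 , 0.24415302]), 'tool_rot': array([-3.13966931e+00, -1.68270888e-04,  2.78679385e+00]), 'wrist_force': array([-0.2179901 ,  0.36406053,  0.42689949]), 'ft_torque': array([-0.03112953, -0.04114339, -0.04908817]), 'width': 0.08547866334436179}
```

View pics/top0.png

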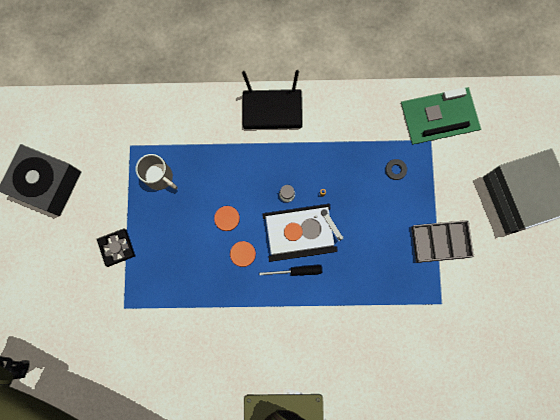

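View pics/side0.png

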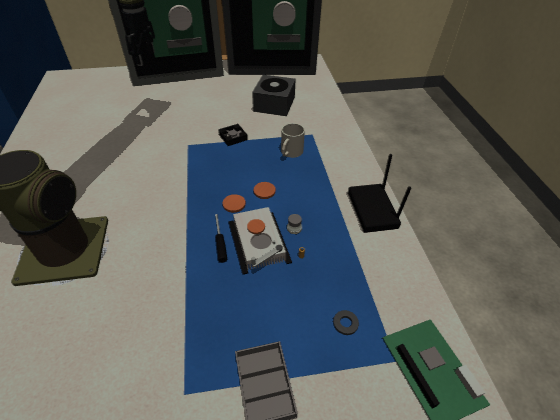

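Candidates in the top view for the disc are orange circles at (227,218) and (243,254), both larger and lying on the mat, and (292,232) on the heat sink, next to the grey recess at (311,229). I choose the one on the sink. I'll check it in close crops.

```bash
python3 - <<'E'
from h import *
a=cv2.imread('pics/top0.png')[170:290,215:355]; b=cv2.imread('pics/side0.png')[180:285,205:315]
a=cv2.resize(a,None,fx=5,fy=5,interpolation=2);b=cv2.resize(b,None,fx=5,fy=5,interpolation=2)
cv2.imwrite('pics/ct.png',a);cv2.imwrite('pics/cs.png',b)
for n in('top','side'):
    z=np.load('pics/%s0.npz'%n);p=z['p'].astype(int);D=z['d']
    m=((p[:,:,0]>150)&(p[:,:,0]-p[:,:,2]>90)&(p[:,:,1]<150)).astype(np.uint8)
    N,L,S,C=cv2.connectedComponentsWithStats(m)
    for i in range(1,N):
        if S[i,4]>30:
            u,v=C[i]; d=np.median(D[L==i]); X=dep(n,u,v,d); c,f=K(n)
            print(n,C[i],S[i],X, 'from ray z=.05',ray(n,u,v,.05))
    for (u,v) in [(311,229),(280,245),(275,215)] if n=='top' else [(261,241),(245,225),(275,215)]:
        print(n,u,v,dep(n,u,v,D[v,u]))
E
```

```text
top [226.45940171 217.76495726] [215 206  24  24 468] [0.57069799 0.14822496 0.01162353] from ray z=.05 [0.56420729 0.14365771 0.05      ]
top [292.82113821 231.22357724] [284 223  19  17 246] [ 0.5247774  -0.03420662  0.05070897] from ray z=.05 [ 0.52487733 -0.03421261  0.05      ]
top [242.36809816 253.44376278] [230 241  25  25 489] [0.47113932 0.10420576 0.01216935] from ray z=.05 [0.46736621 0.10086358 0.05      ]
top 311 229 [ 0.53259533 -0.08364768  0.03289206]
top 280 245 [0.48962448 0.00072104 0.03929851]
top 275 215 [0.57036076 0.01304222 0.04591703]
side [235.48717949 197.        ] [229 195  14   5  39] [0.47887765 0.12528386 0.01029767] from ray z=.05 [0.47862004 0.08440493 0.05      ]
side 261 241 [ 0.53356051 -0.0778194   0.03367039]
side 245 225 [ 0.49617074 -0.0210745   0.04128424]
side 275 215 [0.58944838 0.04066569 0.00138684]
```

View pics/ct.png

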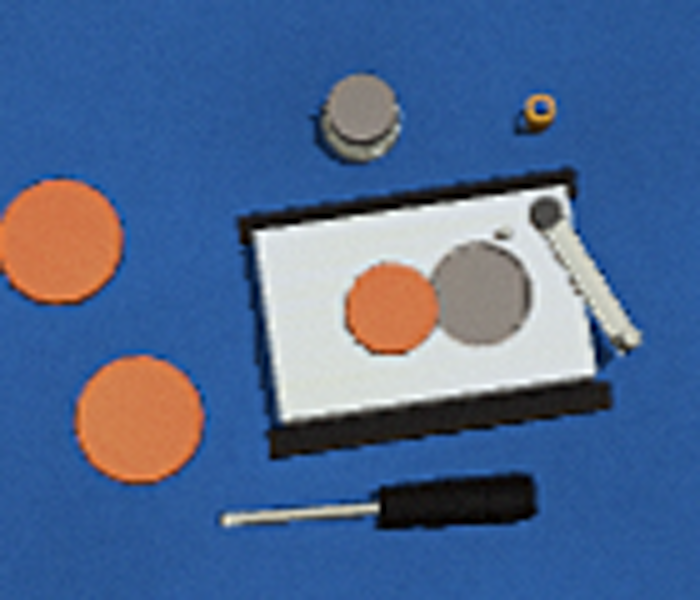

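View pics/cs.png

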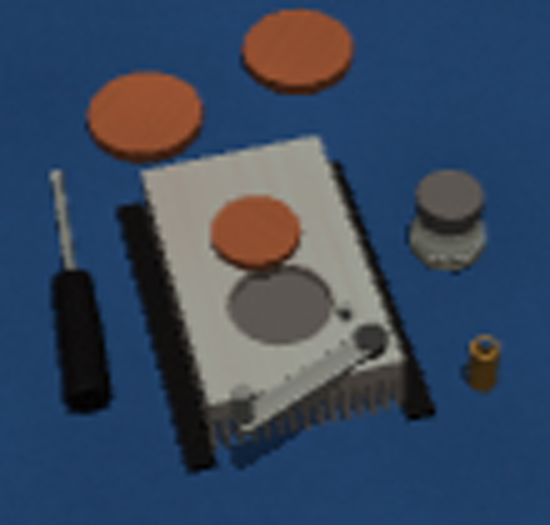

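```bash
python3 - <<'E'
from h import *
from scipy.optimize import least_squares
def tri(ut,us):
    def r(X): return np.r_[np.subtract(proj('top',X),ut),np.subtract(proj('side',X),us)]
    s=least_squares(r,[.52,-.05,.05]); return s.x,s.fun
z=np.load('pics/top0.npz');p=z['p'].astype(int)
sub=np.zeros(p.shape[:2],bool); sub[195:270,255:350]=1
# face corners from crops (px/5+offset, crop centre conv)
def ct(x,y): return (x+.5)/5-.5+215,(y+.5)/5-.5+170
def cs(x,y): return (x+.5)/5-.5+205,(y+.5)/5-.5+180
P={'TL(+x+y)':(ct(253,230),cs(322,137)),'BL(-x+y)':(ct(281,423),cs(143,172)),'TR(+x-y)':(ct(568,184),cs(404,359)),'BR':(ct(596,375),cs(208,404)),
'recess':(ct(481,293),cs(281,304)),'disc top':(ct(392,308),cs(255,229)),'post':(ct(630,337),cs(243,391)),'hub':(ct(545,212),cs(371,333)),'pin':(ct(503,231),cs(344,313)),
'jar top':(ct(363,107),cs(449,193)),'spacer top':(ct(541,107),cs(486,343)),'bigdisc':(ct(139,419),cs(145,112))}
for k,(a,b) in P.items():
    X,f=tri(a,b); print(k,X.round(4),'res px',f.round(1))
# subpixel discs
for n in('top','side'):
    p=np.load('pics/%s0.npz'%n)['p'].astype(int)
    m=((p[:,:,0]-p[:,:,2]>60)&(p[:,:,0]>90)).astype(np.uint8)
    if n=='side': m=((p[:,:,0]-p[:,:,2]>50)&(p[:,:,0]>110)).astype(np.uint8)
    N,L,S,C=cv2.connectedComponentsWithStats(m)
    for i in range(1,N):
        if S[i,4]>60: print(n,C[i],S[i], ray(n,*C[i],.05).round(4))
# face rectangle via white mask at z=.042
p=np.load('pics/top0.npz')['p'].astype(int)
m=np.zeros((420,560),np.uint8); q=(p.min(2)>165); m[200:262,258:337]=q[200:262,258:337]
c=max(cv2.findContours(m,0,2)[0],key=cv2.contourArea)[:,0]
W=np.array([ray('top',u,v,.042)[:2] for u,v in c],np.float32)*1000
print(cv2.minAreaRect(W), cv2.boxPoints(cv2.minAreaRect(W)))
E
```

```text
TL(+x+y) [0.571  0.0398 0.0391] res px [-0.  -0.2 -0.2  0.1]
BL(-x+y) [0.466  0.0257 0.0407] res px [-0.  -0.3 -0.3  0.1]
TR(+x-y) [ 0.5913 -0.131   0.0456] res px [ 0.   0.1  0.1 -0. ]
BR [ 0.4879 -0.143   0.0436] res px [ 0.  0.  0. -0.]
recess [ 0.533  -0.0828  0.0425] res px [ 0.   0.1  0.1 -0. ]
disc top [ 0.5247 -0.0347  0.0503] res px [ 0.   0.1  0.1 -0. ]
post [ 0.5048 -0.1589  0.0724] res px [-0.  -0.1 -0.1  0. ]
hub [ 0.5754 -0.1176  0.0532] res px [-0.  -0.1 -0.1  0. ]
pin [ 0.5657 -0.0953  0.0446] res px [ 0.   0.4  0.3 -0.1]
jar top [ 0.6355 -0.0209  0.0467] res px [ 0.   0.1  0.1 -0. ]
spacer top [ 0.6372 -0.1183  0.034 ] res px [-0.  -0.1 -0.1  0. ]
bigdisc [0.4715 0.1043 0.0104] res px [-0. -0. -0.  0.]
top [226.4625     217.96666667] [214 206  25  25 480] [0.5637 0.1436 0.05  ]
top [292.82022472 231.31460674] [284 223  19  18 267] [ 0.5246 -0.0342  0.05  ]
top [242.28827038 253.6083499 ] [230 241  26  26 503] [0.4669 0.1011 0.05  ]
side [264.08730159 188.97222222] [254 182  21  15 252] [0.5661 0.1062 0.05  ]
side [233.47810219 202.03649635] [223 195  22  15 274] [0.4713 0.0644 0.05  ]
side [255.69473684 225.40526316] [247 219  18  14 190] [ 0.5247 -0.0346  0.05  ]
((529.9248657226562, -59.068885803222656), (103.61404418945312, 182.867431640625), 7.53554105758667) [[ 466.57455    24.781147]
 [ 490.556    -156.50699 ]
 [ 593.27515  -142.91891 ]
 [ 569.2937     38.369217]]
```

>>> {"op": "drive_tool", "data": {
  "moves": "0.024 -0.05 -0.008 -0.09 0.02; 0.048 -0.1 -0.016 -0.18 0.02; 0.072 -0.15 -0.024 -0.27 0.02; 0.096 -0.2 -0.032 -0.36 0.02; 0.12 -0.25 -0.04 -0.45 0.02; 0.145 -0.3 -0.048 -0.54 0.02; 0.17 -0.35 -0.056 -0.63 0.02; 0.194 -0.4 -0.064 -0.72 0.02; 0.218 -0.45 -0.072 -0.81 0.02; 0.242 -0.5 -0.08 -0.9 0.02"
}}

```text
time: 1.35
eef_pos: [0.4681, 0.1077, 0.1649]
tool_rot: [3.142, -0.0, 1.884]
wrist_force: [1.0, 0.1, -0.1]
width: 0.02
```

>>> {"op": "drive_tool", "data": {
  "moves": "0.024 -0.05 -0.01 -0.07 0.02; 0.048 -0.094 -0.015 -0.145 0.02; 0.048 -0.094 -0.015 -0.145 0.02; 0.048 -0.094 -0.015 -0.145 0.02; 0.048 -0.094 -0.015 -0.145 0.02"
}}

```text
time: 1.98
eef_pos: [0.5154, 0.0165, 0.1503]
tool_rot: [-3.141, -0.0, 1.743]
wrist_force: [-0.3, 0.0, -0.6]
width: 0.0198
```

```bash
python3 - <<'E'
from h import *
for n in('top','side'):
    snap(n,n+'1')
a=cv2.imread('pics/top1.png')[160:290,200:370]; b=cv2.imread('pics/side1.png')[120:285,175:345]
cv2.imwrite('pics/c1.png',np.hstack([cv2.resize(a,(425,420),interpolation=2)[:, :],cv2.resize(b,(375,420),interpolation=2)]))
s=manip.read_state();print(s['time'],s['eef_pos'],s['tool_rot'],s['width'],s['wrist_force'],s['qpos'])
print(proj('side',s['eef_pos']),proj('side',s['eef_pos']-[0,0,.014]))
E
```

```text
2.075 [0.51548261 0.01651398 0.15043148] [ 3.14142242e+00 -1.54722289e-05  1.74366771e+00] 0.02020206684656949 [ 0.11435558 -0.1271052  -0.27911488] [-7.21185986e-02 -9.56265512e-02  2.03707828e+00  6.04042711e-05
  1.19997953e+00 -2.45011867e-01]
(np.float64(248.68468747312141), np.float64(186.20428511414363)) (np.float64(248.93783549663203), np.float64(190.06649769482723))
```

View pics/c1.png

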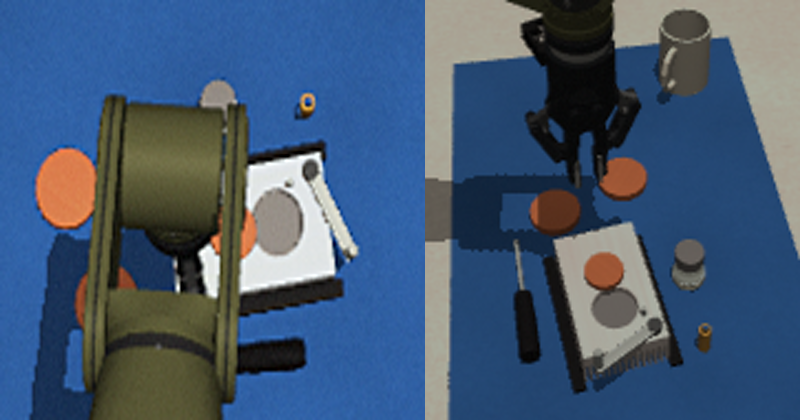

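>>> {"op": "drive_tool", "data": {
  "moves": "0 0 -0.04 0 0.02; 0 0 -0.07 0 0.02; 0 0 -0.08 0 0.02; 0 0 -0.085 0 0.02; 0 0 -0.09 0 0.02; 0 0 -0.09 0 0.02"
}}

```text
time: 2.82
eef_pos: [0.5163, 0.0155, 0.0609]
tool_rot: [3.141, 0.0, 1.742]
wrist_force: [0.8, 0.2, -0.2]
width: 0.0199
```

```bash
python3 - <<'E'
from h import *
p,d=snap('side','side2')
b=cv2.imread('pics/side2.png')[160:285,195:315]
cv2.imwrite('pics/c2.png',cv2.resize(b,(576,600),interpolation=2))
s=manip.read_state();print(s['time'],s['eef_pos'],s['wrist_force'])
print(proj('side',s['eef_pos']-[0,0.011,.014]))
for z in(.04,.0455,.05):print(proj('side',[.5155,.0055,z]))
E
```

```text
2.875 [0.51638235 0.01546725 0.0610639 ] [-0.22709564  0.89109171  0.58154361]
(np.float64(251.20772781443742), np.float64(216.0862961088157))
(np.float64(250.96658561624972), np.float64(217.55055658348473))
(np.float64(250.88088219011453), np.float64(216.23024196766852))
(np.float64(250.8102907018551), np.float64(215.14273615950933))
```

View pics/c2.png

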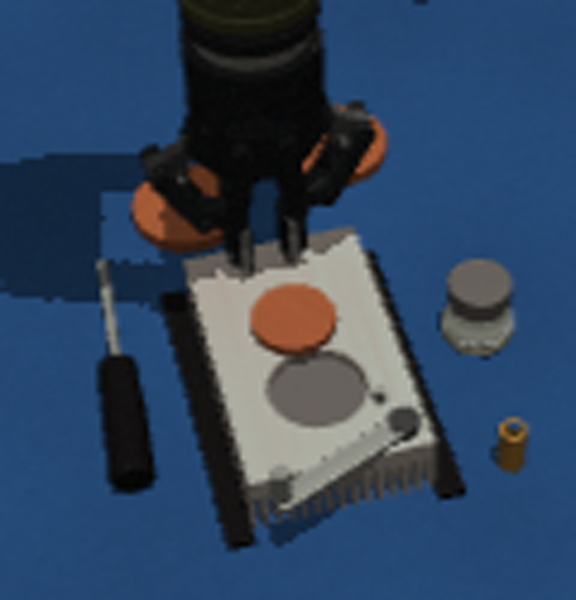

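>>> {"op": "drive_tool", "data": {
  "moves": "0.001 -0.006 -0.002 0 0.02; 0.002 -0.012 -0.002 0 0.02; 0.003 -0.016 -0.002 0 0.02; 0.0035 -0.02 -0.002 0 0.02; 0.004 -0.024 -0.002 0 0.02; 0.005 -0.028 -0.002 0 0.02; 0.0055 -0.032 -0.002 0 0.02; 0.006 -0.036 -0.002 0 0.02; 0.007 -0.04 -0.002 0 0.02; 0.007 -0.04 -0.002 0 0.02"
}}

```text
time: 4.12
eef_pos: [0.5229, -0.0249, 0.0583]
tool_rot: [-3.142, 0.0, 1.741]
wrist_force: [1.1, 0.3, 0.5]
width: 0.0202
```

```bash
cat > look.py <<'E'
from h import *
import sys
k=sys.argv[1]
p,d=snap('side','side'+k); q,_=snap('top','top'+k)
b=cv2.imread('pics/side%s.png'%k)[180:280,205:315]
a=cv2.imread('pics/top%s.png'%k)[190:290,260:360]
cv2.imwrite('pics/c%s.png'%k,np.hstack([cv2.resize(b,(440,400),interpolation=2),cv2.resize(a,(360,400),interpolation=2)]))
s=manip.read_state();print(s['time'],s['eef_pos'],s['wrist_force'],s['tool_rot'],s['qpos'])
p=p.astype(int)
m=((p[:,:,0]-p[:,:,2]>50)&(p[:,:,0]>100)).astype(np.uint8);m[:205]=0
N,L,S,C=cv2.connectedComponentsWithStats(m)
for i in range(1,N):
    if S[i,4]>60: print(C[i],S[i], ray('side',*C[i],.05).round(4), ray('side',*C[i],.041).round(4))
E
python3 look.py 3
```

```text
4.225 [ 0.52280864 -0.02475004  0.05822501] [ 0.28643022  0.09709924 -1.08443504] [-3.14147877e+00  3.90980058e-04  1.74177539e+00] [-1.49689162e-01  4.27082360e-02  2.07580413e+00 -4.76680107e-04
  1.02306517e+00 -3.20419979e-01]
[257.43137255 232.39705882] [249 226  18  14 204] [ 0.5265 -0.0601  0.05  ] [ 0.5271 -0.0525  0.041 ]
```

View pics/c3.png

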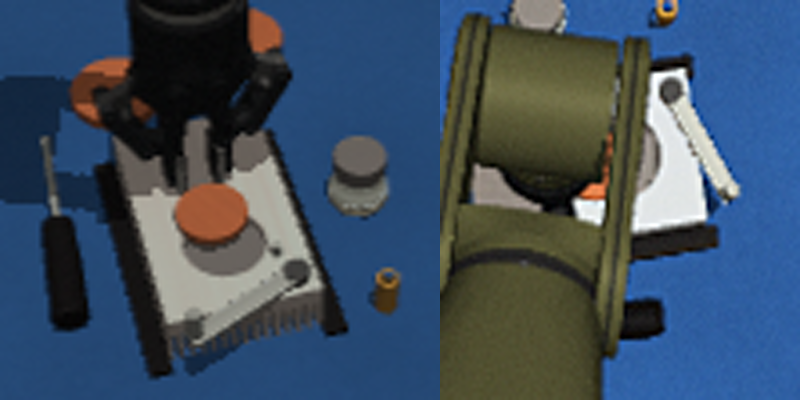

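>>> {"op": "drive_tool", "data": {
  "moves": "0.001 -0.003 0 0 0.02; 0.002 -0.006 0 0 0.02; 0.0035 -0.009 0 0 0.02; 0.0045 -0.012 0 0 0.02; 0.0055 -0.015 0 0 0.02; 0.0055 -0.015 0 0 0.02"
}}

```text
time: 4.97
eef_pos: [0.5286, -0.04, 0.0584]
tool_rot: [3.141, 0.001, 1.742]
wrist_force: [-1.5, -0.4, -0.2]
width: 0.0199
```

```bash
python3 look.py 4
```

```text
5.075 [ 0.52842192 -0.03978394  0.05830323] [ 0.5898291  -0.4059844  -0.03443198] [3.14141643e+00 4.79789993e-04 1.74172696e+00] [-1.76273512e-01  5.64328831e-02  2.06131002e+00 -4.58105547e-04
  1.02352083e+00 -3.46965871e-01]
[260.4214876 237.4214876] [252 229  18  17 242] [ 0.5323 -0.0787  0.05  ] [ 0.533  -0.0713  0.041 ]
```

View pics/c4.png

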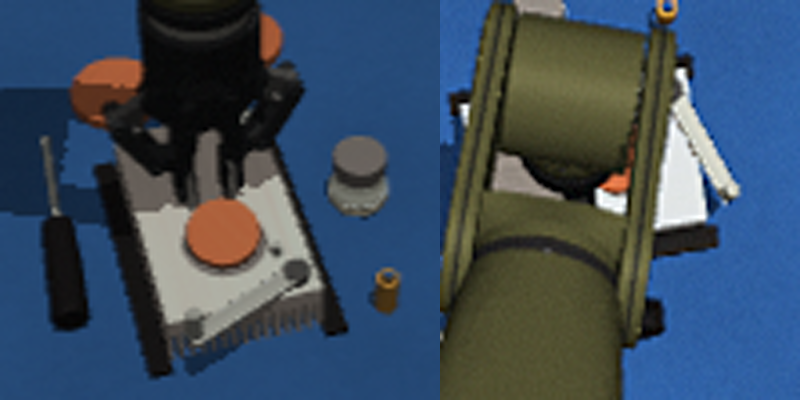

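>>> {"op": "drive_tool", "data": {
  "moves": "0.0005 -0.002 0 0 0.02; 0.001 -0.004 0 0 0.02; 0.0015 -0.006 0 0 0.02; 0.002 -0.008 0 0 0.02; 0.002 -0.008 0 0 0.02"
}}

```text
time: 5.7
eef_pos: [0.5305, -0.0478, 0.0585]
tool_rot: [3.141, 0.0, 1.742]
wrist_force: [0.5, -0.4, -0.4]
width: 0.02
```

```bash
python3 look.py 5
```

```text
5.8 [ 0.53041262 -0.04761194  0.0583913 ] [-0.15262575 -0.23804272  0.12308402] [3.14146806e+00 1.46698736e-04 1.74175782e+00] [-1.90297465e-01  6.19860491e-02  2.05528495e+00 -1.09089793e-04
  1.02415326e+00 -3.61202271e-01]
[260.85238095 239.8047619 ] [252 233  19  15 210] [ 0.5325 -0.0869  0.05  ] [ 0.5331 -0.0796  0.041 ]
```

View pics/c5.png

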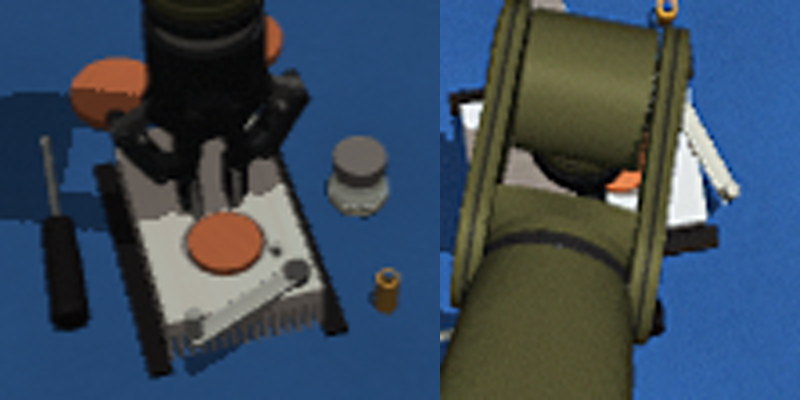

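>>> {"op": "drive_tool", "data": {
  "moves": "0 0.002 0.03 0 0.02; 0 0.002 0.09 0 0.02; -0.003 -0.035 0.09 0.09 0.01; -0.006 -0.07 0.09 0.18 0.007; -0.01 -0.105 0.09 0.27 0.007; -0.0125 -0.135 0.09 0.335 0.007; -0.0125 -0.135 0.09 0.335 0.007; -0.0125 -0.135 0.09 0.335 0.007"
}}

```text
time: 6.8
eef_pos: [0.5178, -0.182, 0.1482]
tool_rot: [3.142, -0.001, 2.076]
wrist_force: [1.1, -0.6, 0.2]
width: 0.0071
```

```bash
python3 look.py 6; python3 - <<'E'
from h import *
for n in('top','side'):
    z=np.load('pics/%s6.npz'%n);p=z['p'].astype(int);D=z['d']
    m=((p[:,:,0]-p[:,:,2]>50)&(p[:,:,0]>90)).astype(np.uint8)
    if n=='side': m[:205]=0
    else: m[:,:265]=0
    N,L,S,C=cv2.connectedComponentsWithStats(m)
    i=1+np.argmax(S[1:,4]); 
    e=cv2.erode((L==i).astype(np.uint8),np.ones((3,3)))
    P=np.array([dep(n,u,v,D[v,u]) for v,u in zip(*np.nonzero(e))])
    A=np.c_[P[:,0]-P[:,0].mean(),P[:,1]-P[:,1].mean(),np.ones(len(P))]
    c=np.linalg.lstsq(A,P[:,2],rcond=None)[0]; print(n,C[i],S[i],'slope,z',c, ray(n,*C[i],.041))
E
```

```text
6.9 [ 0.51786452 -0.18159685  0.14821406] [0.66716131 0.31205567 0.36568739] [-3.14158841e+00 -3.73749383e-04  2.07749063e+00] [-4.35197457e-01 -1.74004283e-02  1.96644680e+00  2.32861940e-04
  1.19285103e+00 -9.41977718e-01]
[230.95833333 207.11111111] [223 205  15   6  72] [0.4626 0.045  0.05  ] [0.4625 0.0538 0.041 ]
top [309.56704981 228.1954023 ] [301 220  18  18 261] slope,z [-0.01660263  0.03073087  0.04151561] [ 0.53366966 -0.07949297  0.041     ]
side [230.87671233 207.12328767] [223 205  15   6  73] slope,z [-0.0554567  -0.07722824  0.01056897] [0.46226971 0.05382849 0.041     ]
```

View pics/c6.png

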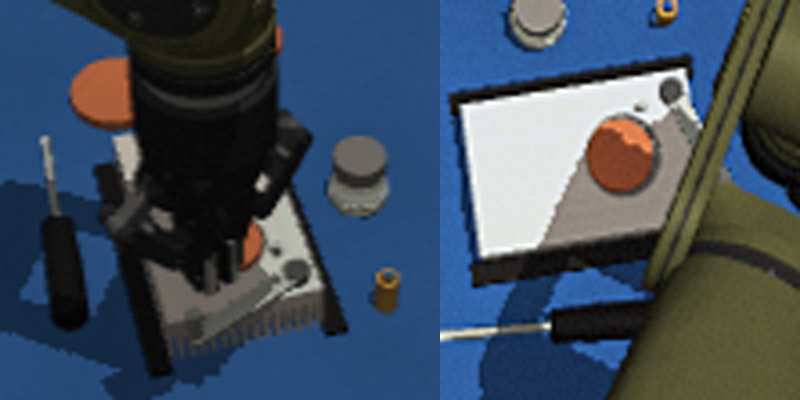

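The disc is flat in the recess: its top is at 41.5 mm (41 expected) with slopes of 1.7% and 3.1%, and a rim gap shows around it. Next I descend behind the post.

>>> {"op": "drive_tool", "data": {
  "moves": "0 0 -0.04 0 0.007; 0 0 -0.065 0 0.007; 0 0 -0.075 0 0.007; 0 0 -0.079 0 0.007; 0 0 -0.079 0 0.007"
}}

```text
time: 7.52
eef_pos: [0.5185, -0.1825, 0.0701]
tool_rot: [3.141, 0.001, 2.077]
wrist_force: [0.6, 0.4, 0.2]
width: 0.0074
```

```bash
python3 look.py 7; python3 - <<'E'
import numpy as np
piv=np.array([.5757,-.1187])
p0=None
for k,th in enumerate(np.r_[209.2,np.arange(206,137,-4),139.2,137.5]):
    t=np.radians(th);u=np.array([np.cos(t),np.sin(t)]);tt=np.array([u[1],-u[0]])
    P=piv+.082*u-.0146*tt
    print(th,P.round(4),'rel start',(P-[.518,-.182]).round(4),'turn',round(np.radians(th-209.2),3))
E
```

```text
7.625 [ 0.51867831 -0.18278685  0.07055794] [ 0.00678139 -0.1993651   0.17591627] [3.14031715e+00 1.73558941e-03 2.07692800e+00] [-4.36444402e-01  8.01263284e-02  2.01195912e+00  1.38092360e-05
  1.04735337e+00 -9.42584070e-01]
209.2 [ 0.5112 -0.1714] rel start [-0.0068  0.0106] turn 0.0
206.0 [ 0.5084 -0.1678] rel start [-0.0096  0.0142] turn -0.056
202.0 [ 0.5051 -0.163 ] rel start [-0.0129  0.019 ] turn -0.126
198.0 [ 0.5022 -0.1579] rel start [-0.0158  0.0241] turn -0.195
194.0 [ 0.4997 -0.1527] rel start [-0.0183  0.0293] turn -0.265
190.0 [ 0.4975 -0.1473] rel start [-0.0205  0.0347] turn -0.335
186.0 [ 0.4957 -0.1418] rel start [-0.0223  0.0402] turn -0.405
182.0 [ 0.4943 -0.1362] rel start [-0.0237  0.0458] turn -0.475
178.0 [ 0.4932 -0.1304] rel start [-0.0248  0.0516] turn -0.545
174.0 [ 0.4926 -0.1246] rel start [-0.0254  0.0574] turn -0.614
170.0 [ 0.4924 -0.1188] rel start [-0.0256  0.0632] turn -0.684
166.0 [ 0.4926 -0.113 ] rel start [-0.0254  0.069 ] turn -0.754
162.0 [ 0.4932 -0.1072] rel start [-0.0248  0.0748] turn -0.824
158.0 [ 0.4942 -0.1015] rel start [-0.0238  0.0805] turn -0.894
154.0 [ 0.4956 -0.0959] rel start [-0.0224  0.0861] turn -0.963
150.0 [ 0.4974 -0.0903] rel start [-0.0206  0.0917] turn -1.033
146.0 [ 0.4996 -0.085 ] rel start [-0.0184  0.097 ] turn -1.103
142.0 [ 0.5021 -0.0797] rel start [-0.0159  0.1023] turn -1.173
138.0 [ 0.505  -0.0747] rel start [-0.013   0.1073] turn -1.243
139.2 [ 0.5041 -0.0762] rel start [-0.0139  0.1058] turn -1.222
137.5 [ 0.5054 -0.0741] rel start [-0.0126  0.1079] turn -1.251
```

View pics/c7.png

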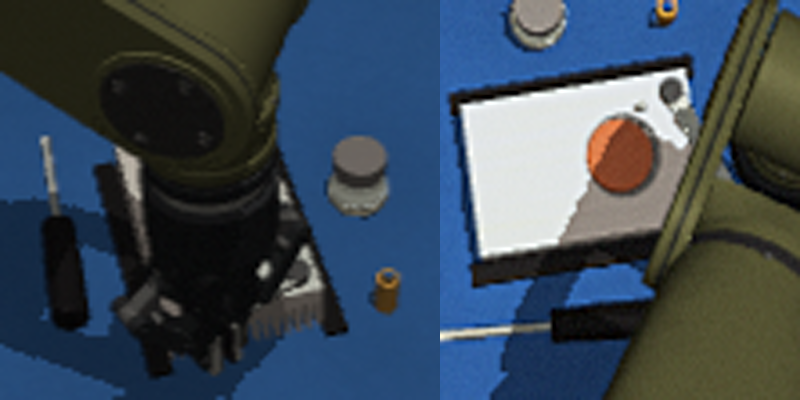

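>>> {"op": "drive_tool", "data": {
  "moves": "-0.0035 0.006 0 0 0.007; -0.007 0.011 0 0 0.007; -0.01 0.014 0 -0.06 0.007; -0.013 0.019 0 -0.13 0.007; -0.016 0.024 0 -0.2 0.007; -0.018 0.029 0 -0.27 0.007; -0.0205 0.0345 0 -0.335 0.007; -0.022 0.04 0 -0.4 0.007; -0.0235 0.046 0 -0.475 0.007; -0.025 0.0515 0 -0.545 0.007"
}}

```text
time: 8.88
eef_pos: [0.4927, -0.1306, 0.0695]
tool_rot: [3.141, 0.0, 1.53]
wrist_force: [-0.3, -0.4, -0.2]
width: 0.0067
```

```bash
python3 look.py 8
```

```text
8.975 [ 0.49251192 -0.13041917  0.06942792] [0.07266873 0.21549024 0.34515197] [ 3.14152827e+00 -2.84970982e-05  1.53257186e+00] [-3.64286119e-01 -4.79983731e-03  2.10193874e+00  5.50738259e-05
  1.04440189e+00 -3.26089320e-01]
```

View pics/c8.png

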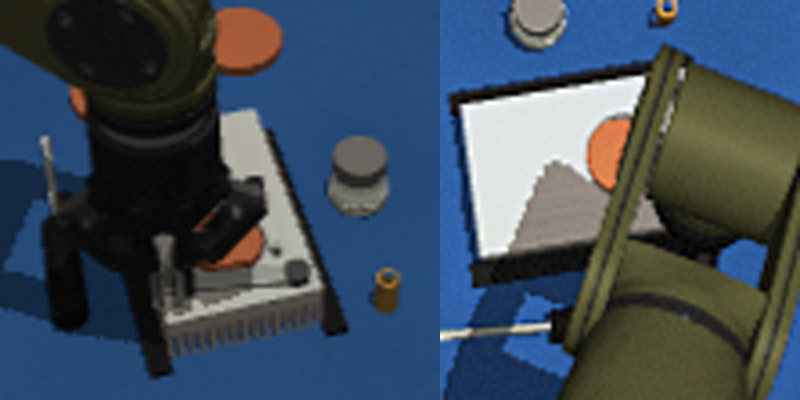

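The side crop shows the clip bar turned, running from the hub at (297,272) to the post at about (170,255) between the fingertips. The disc is still in the recess at (232,245). I'll continue along the arc.

>>> {"op": "drive_tool", "data": {
  "moves": "-0.0005 0.006 0 -0.07 0.007; -0.0005 0.012 0 -0.14 0.007; -0.0005 0.0175 0 -0.21 0.007; 0 0.0235 0 -0.28 0.007; 0.001 0.029 0 -0.35 0.007; 0.0025 0.0345 0 -0.42 0.007; 0.0045 0.04 0 -0.49 0.007; 0.0065 0.0455 0 -0.56 0.007; 0.009 0.0505 0 -0.63 0.007; 0.009 0.0505 0 -0.63 0.007"
}}

```text
time: 10.22
eef_pos: [0.5018, -0.0803, 0.0693]
tool_rot: [-3.142, 0.0, 0.904]
wrist_force: [0.1, 0.7, -0.0]
width: 0.007
```

```bash
python3 look.py 9
```

```text
10.325 [ 0.50174649 -0.08055768  0.0693675 ] [-0.09758423 -0.78092388 -1.11731727] [3.14155959e+00 5.46911353e-05 9.03552448e-01] [-2.64835776e-01 -7.61229938e-03  2.10485445e+00 -7.31805084e-05
  1.04434150e+00  4.02444873e-01]
[263.89230769 236.36923077] [257 233  14   9  65] [ 0.5419 -0.0764  0.05  ] [ 0.5427 -0.069   0.041 ]
```

View pics/c9.png

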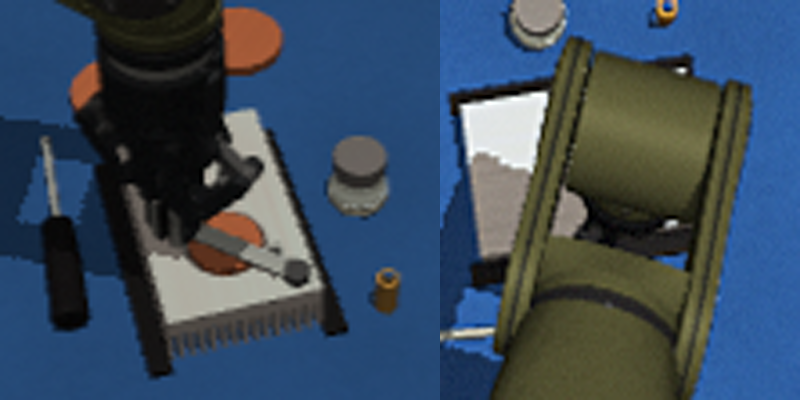

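>>> {"op": "drive_tool", "data": {
  "moves": "0.0008 0.001 0 -0.02 0.007; 0.0015 0.002 0 -0.035 0.007; 0.002 0.0028 0 -0.05 0.007; 0.002 0.0028 0 -0.05 0.007"
}}

```text
time: 10.82
eef_pos: [0.5038, -0.0776, 0.0693]
tool_rot: [-3.141, 0.0, 0.852]
wrist_force: [-0.3, -0.2, -0.4]
width: 0.007
```

>>> {"op": "drive_tool", "data": {
  "moves": "0.0008 0.001 0 0 0.007; 0.0015 0.0018 0 0 0.007; 0.0015 0.0018 0 0 0.007"
}}

```text
time: 11.2
eef_pos: [0.5053, -0.0758, 0.0693]
tool_rot: [-3.141, -0.0, 0.852]
wrist_force: [-0.8, 1.3, -0.5]
width: 0.0071
```

>>> {"op": "drive_tool", "data": {
  "moves": "0.0006 0.0008 0 0 0.007; 0.0012 0.0014 0 0 0.007; 0.0012 0.0014 0 0 0.007"
}}

```text
time: 11.58
eef_pos: [0.5062, -0.0748, 0.0692]
tool_rot: [-3.141, 0.001, 0.852]
wrist_force: [-2.2, -2.1, 0.5]
width: 0.0068
```

```bash
python3 look.py 10
```

```text
11.675 [ 0.50620758 -0.07475376  0.06919314] [-3.31748795 -2.29813556  0.63898499] [-3.14123362e+00  8.93117887e-04  8.51894001e-01] [-2.51229917e-01  9.61862938e-04  2.09664862e+00 -7.34706869e-04
  1.04470540e+00  4.68041736e-01]
```

View pics/c10.png

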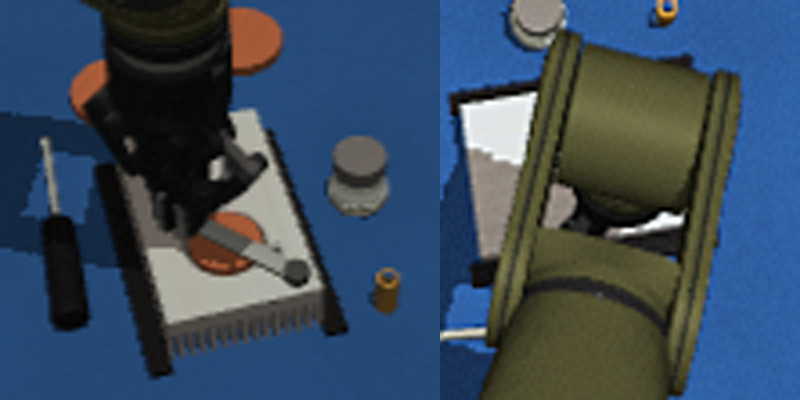

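The wrist force is now 4 N against the push, which looks like the stop. I'll press another millimetre to confirm.

>>> {"op": "drive_tool", "data": {
  "moves": "0.0006 0.0007 0 0 0.007; 0.0006 0.0007 0 0 0.007; 0.0006 0.0007 0 0 0.007"
}}

```text
time: 12.05
eef_pos: [0.5064, -0.0745, 0.0691]
tool_rot: [-3.141, 0.002, 0.852]
wrist_force: [-5.5, -5.0, 1.2]
width: 0.0074
```

The force rose to 7.4 N with only about 0.4 mm of motion, so the clip is at its stop. I'll back off and lift.

>>> {"op": "drive_tool", "data": {
  "moves": "-0.003 -0.0035 0 0 0.007; -0.008 -0.009 0 0 0.007; -0.014 -0.016 0 0 0.007; -0.016 -0.018 0.04 0 0.007; -0.016 -0.018 0.1 0 0.007; -0.016 -0.018 0.15 0 0.007; -0.026 0.04 0.16 0 0.007; -0.036 0.1 0.16 0 0.007; -0.046 0.16 0.16 0 0.007; -0.056 0.22 0.16 0 0.007"
}}

```text
time: 13.3
eef_pos: [0.4506, 0.1476, 0.2297]
tool_rot: [3.141, -0.002, 0.851]
wrist_force: [0.6, -0.1, -0.3]
width: 0.0068
```

>>> {"op": "drive_tool", "data": {
  "moves": "-0.02 0.06 0.02 0 0.007; -0.04 0.12 0.02 0 0.007; -0.06 0.18 0.02 0 0.007; -0.06 0.18 0.02 0 0.007; -0.06 0.18 0.02 0 0.007"
}}

```text
time: 13.92
eef_pos: [0.391, 0.326, 0.2491]
tool_rot: [3.141, 0.0, 0.853]
wrist_force: [0.3, -0.4, 0.0]
width: 0.0069
```

```bash
python3 look.py 11; python3 - <<'E'
from h import *
a=cv2.imread('pics/top11.png')[170:290,215:355]; b=cv2.imread('pics/side11.png')[180:285,205:315]
cv2.imwrite('pics/f.png',np.hstack([cv2.resize(a,(408,350),interpolation=2),cv2.resize(b,(367,350),interpolation=2)]))
for n in('top','side'):
    p0=cv2.imread('pics/%s0.png'%n);p1=cv2.imread('pics/%s11.png'%n)
    print(n,proj(n,[.5138,-.0657,.073]))
E
```

```text
14.025 [0.39163475 0.32504949 0.2491866 ] [-0.37953832  0.52634375 -0.26999136] [3.14130722e+00 2.27597163e-04 8.50204298e-01] [ 5.87420148e-01 -1.96222762e-01  1.95500888e+00 -3.40755901e-04
  1.38295218e+00  1.30807580e+00]
[232.89285714 206.71428571] [223 205  21   5  84] [0.4682 0.0458 0.05  ] [0.4682 0.0546 0.041 ]
[257.68852459 243.2295082 ] [252 238  15   9  61] [ 0.5228 -0.0972  0.05  ] [ 0.5234 -0.09    0.041 ]
top (np.float64(304.9383966117374), np.float64(233.99312403840034))
side (np.float64(252.61134695259676), np.float64(228.88600532774177))
```

View pics/f.png

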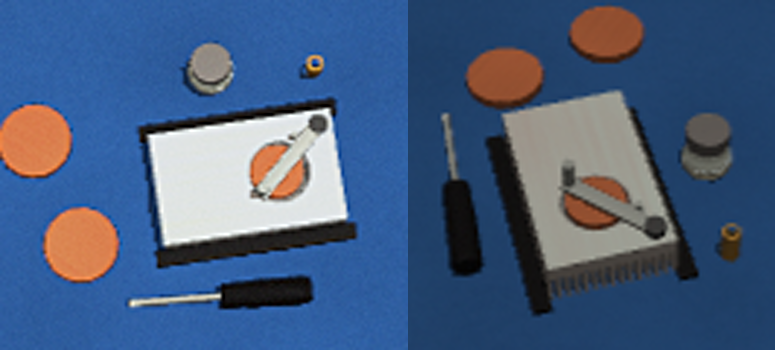

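View pics/top11.png

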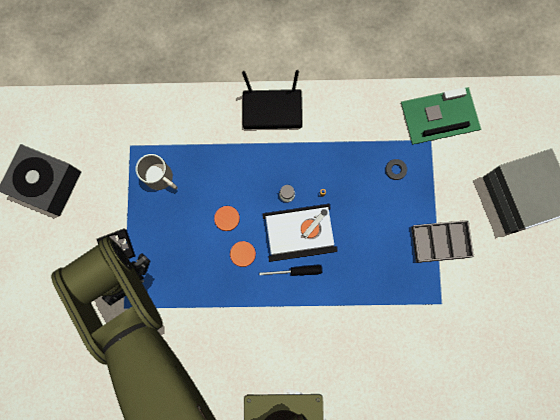

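The clip lies across the disc against its pin. The post is at side pixel (253,229), where (252.6,228.9) was predicted for the stop, and the bystanders are in their places.

```bash
python3 -c "
from plant import manip
print(manip.close_job())"
```

```text
the job is handed in; nothing more can be done
None
```

The job is done and handed in at about 14 s, well inside the 45 s limit. The disc is down in the recess and the clip is across it, against its stop.

- **Disc:** I nudged the 50 mm disc across the face with the fingertips until it tipped in and dropped. A depth check before the clip was moved put its top at 41.5 mm (41 mm expected) with slopes of 3% or less. That check came from the top camera only, because the gripper hid the disc from the side camera.
- **Clip:** I pushed it by its post along the arc until the wrist force rose to about 7.4 N with almost no further motion. I then backed off and lifted clear. The final side view shows the post within about half a pixel of where it should be at the stop, and the bar lies across the disc.
- **Stop position:** The stop came about 2 mm of travel later than my geometry predicted. That is within the calibration error.
- **Other things on the bench:** By eye, everything in view is where it was. In the last top view the arm covered the fan, so I could not confirm that one; the fingertips stayed roughly 0.2 m above it.

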